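Gauge the depth of a tang bore

ROBOT

A 6-joint arm with a two-finger parallel gripper is mounted at the origin on a cart in front of the work surface, level with it; the furniture and walls round the work are solid. World frame = base frame: x ahead of the robot, y to its left, z up, the work surface at z = 0. Lengths are in m, angles in rad, forces in N, time in s.
With the tool pointing down it reaches from about 0.25 to 0.775 m from the base axis. Payload 4 kg.
Tool frame: the origin (TCP) lies at the very end of the fingers, on their centre line; the grasp point (between the pads) lies 19 mm behind it; z points along the fingers, y is the line along which they close (so a half turn about z gives the same grasp; the last joint's range is limited). The gripper opens to 94 mm and grips with 3 to 60 N. Pads are 16 mm wide; open, the fingers measure 119 mm over their backs; the gripper's body (75 mm by 177 mm) begins 78 mm behind the grasp point.
Start: joints at [1.218, 0.087, 1.371, -0, 1.684, -0.103], TCP at [0.136, 0.533, 0.206] pointing down, gripper open.
Joint ranges: [-3.1, 3.1], [-0.76, 2.03], [0.27, 2.55], [-1.08, 4.22], [0.17, 2.65], [-2.57, 2.57]. Speed limits (rad/s): [2.79, 2.79, 3.14, 3.14, 3.14, 3.14].

INTERFACE

Orientations are given as a unit quaternion [w, x, y, z].
In Python, from cell import r gives the robot as it stands.
- The arm moves only by the tool arm_command, never from a script. Its argument "series" is a list that holds one entry, the list of rows, each a list of 7 numbers: the turn, a rotation vector about the world's x, y, z in degrees, then the shift along the world's x, y, z in m, then the opening, from 0 (shut) to 1 (fully open). In form: [[[wx, wy, wz, dx, dy, dz, jaw], ...]]. A call has 1 to 20 rows; each row shifts and turns the commanded pose from where the row before left it; what a row does not reach is not made up. A row lasts 1/12 s, in which the tool goes at most 41.7 mm and 7.16 degrees, less where a joint would pass 70% of its speed; a pose out of reach is approached as far as the arm can. A call with a gripper value outside its range is refused whole. The fingers move at their own pace and stop on an object; "force" is the grip in N (left out, the last holds). Time passes only in rows, so rows that do not move let the fingers close. It gives the time, the measured TCP pose, the force, the opening and the grip force at its end, in the units of the state.
- r.observe(): the state, without advancing time (a new reading comes with each control period).
- r.grab_frame(name): name is "side" or "top" or "wrist"; returns the picture (420x560x3 uint8, red, green, blue); there is no depth.
- r.camera_params(name): a dict with "fx", "fy", "cx", "cy" (pixels), "position" and "attitude" of the camera in the world. Camera axes: x right, y down, z forward; pixel columns grow to the right and rows downward; lengths in m; the calibration is good to about 2 mm. A picture is of the moment at which its call begins: read the wrist's pose just before it. camera_params takes no time and is no camera call; for the wrist camera it gives the pose at the moment of the call.
- r.job_done(): hands the job in; it is judged then, once.
The state is a dict: "time": time; "joints": joint angles; "dq": joint speeds; "joint_torque": joint torques, N m; "ee_pos": TCP position; "tcp_rot": TCP orientation; "ft_force": force on the tool from outside, world axes, zero at the start; "moment": the same for the moment, N m; "gripper_width": finger opening in m; "gripper_force": force on a finger pad.
Only numpy, scipy, OpenCV 4.12 (cv2) and the standard library are available. Lean on these libraries where they do the work, as an engineer would, in place of code of your own. Each camera call takes 0.05 s, during which the arm holds its last target. There are 200 camera calls.

TASK

Check the depth of the bore in the handle blank that is strapped in the sloping boring cradle: take the depth gauge by its wooden handle, slide its rod down the steel guide tube until the gauge's collar stops squarely on the tube's rim, so that the bottom of the bore pushes the gauge's thin spindle back, and draw it straight out again without disturbing the spindle. Finish while still holding the gauge in the gripper: lifted clear of the cradle, well above the bench (15 cm or more, handle and tip alike), lying level and quite still so that the spindle can be read. Leave the mallet, the chisel, the glue pot and the wax block where they are.

Things in the scene. Friction and masses are not known exactly. Their poses are not given: they have to be found in the camera images.
- gauge: depth gauge, loose, 228 mm long, 0.15 kg. Origin on its axis in mid handle, 15 mm above the bench as it lies; +x to the tip, +z up. x=-64..46 mm: dark wooden handle of eight flats, 30 mm across (grip near x=0); 46..60: brass ferrule 23 mm thick; 60..66: collar 28 mm in diameter; 66..126: steel rod 12 mm in diameter, last 8 mm tapered; then the spindle, 7 mm thick, 38 mm long when out
- collar_face (a point): centre of the collar's front face, on the gauge's axis, 66 mm ahead of the gauge's origin. The outer part of this face is what stops on the guide tube's rim.
- spindle_tip (a point): the round tip of the spindle: 60 mm + 38 mm ahead of the collar face when the spindle is fully out, less when it is pushed back.
- spindle (a joint): how far the spindle is pushed back into the gauge's rod, m: 0 fully out, at most 0.032. It slides stiffly (about 2 N) and stays where it was pushed: that is the reading. It starts at 0 to 0.006; the bore's bottom pushes it to about 0.018 as the collar comes to rest on the rim
- guide: steel guide tube with the bored wooden handle blank behind it, fixed to the cradle. Origin at the centre of the tube's mouth, 150 mm above the bench; +z points out of the mouth along the bore, 40 degrees above level; +x level, across the cradle; -y the upper side. Tube 30 mm outside, 16 mm inside, no chamfer; the straight bore is 80 mm deep from the rim to its flat bottom
- cradle: wooden boring cradle, fixed: base board 115 x 225 x 18 mm, sloping bed, head board 78 x 72 x 18 mm with its outer face 8 mm behind the tube's rim, blank held by a steel strap; 185 mm high. Origin on the bench under its middle; +y is the level direction in which the tube's mouth faces, the mouth 60 mm along it
- hanging_bulb: light bulb that hangs from a cord behind the work, fixed, an obstacle: the glass spans x 0.637 to 0.712, y -0.055 to 0.036 m, and hangs down to 0.268 m above the bench; socket and cord go up from it, back and to the right. Keep hand and wrist clear of it. (Origin: no point of use.)
- mallet: wooden carver's mallet 71 x 254 x 70 mm, lying on the bench; bystander. Origin under its middle, handle along y.
- tang_chisel: carving chisel 33 x 332 x 33 mm with a light wooden handle, lying on the bench; bystander. Origin under its middle, length along y.
- glue_pot: small iron glue pot 68 mm across, 66 mm high; bystander. Origin under its centre.
- wax_block: pale block of wax 40 x 56 x 20 mm; bystander. Origin under its centre.

How it is judged:
On the way, in this order (a step that is already met when the one before it is completed fails the run):
1. the gauge, held in the gripper, is in the guide tube with its collar resting squarely on the rim and its spindle pushed back by the bottom of the bore (contact force between the fingers and gauge above 1 N and z of collar_face in the frame of guide below 0.0025 m and distance between collar_face and guide below 0.005 m and angle between the x axis of gauge and the z axis of guide, either way round below 0.09 rad and value of joint spindle between 0.016 and 0.02 m), for 0.2 s.
2. the gauge has been drawn right out of the tube, still held, with the spindle as the bore had set it (contact force between the fingers and gauge above 1 N and z of spindle_tip in the frame of guide above 0.01 m and value of joint spindle between 0.016 and 0.02 m), for 0.1 s.
At the end, for the whole second after the job is handed in: After seating in the tube, the gauge is held in the fingers, handle and tip over 150 mm above the bench, level within 7 degrees, still, off the cradle with its tip over 50 mm from the tube's mouth, the spindle still pushed back 16 to 20 mm as the bore set it (contact force between the fingers and gauge above 1 N and height (world z) of each of gauge, spindle_tip above 0.15 m and angle between gauge's own x axis and vertical between 1.4508 and 1.6908 rad and distance between spindle_tip and guide above 0.05 m and contact force between gauge and cradle below 0.1 N and linear speed of gauge below 0.02 m/s and angular speed of gauge below 0.1 rad/s and value of joint spindle between 0.016 and 0.02 m); the arm keeps its last pose, push and grip.
It fails at once if a bystander is shifted: the mallet, chisel, glue pot or wax block moves more than 25 mm (distance of any of mallet, tang_chisel, glue_pot, wax_block from where it was at the start of the episode above 0.025 m).
It also fails if it takes over 51 s, if anything falls off the work surface, if the arm or the gripper's body presses on something with over 40 N, if the wrist force passes 120 N, or if a joint passes its speed limit or range.

## Working session

There is one attempt and no reset: what is moved stays moved. The work goes in short steps, Python scripts to look and compute and a tool call to move; the robot and the scene stay as the last step left them, time stands still between calls to the robot, and variables do not carry over. Pictures are saved under pics/ and viewed, at most 13 in all, crops included, and the job is handed in when it is done.

Besides the shell and the picture viewer there is one more tool, called in YAML: its name, and indented under it one key for each argument. arm_command: Moves the arm, as the interface text tells. Its arguments: {"type":"object","properties":{"series":{"type":"array"},"force":{"type":"number"}},"required":["series"]}

```bash
ls; mkdir -p pics
python3 - <<'E'
from cell import r
import cv2
for n in("side","top"):
    cv2.imwrite(f"pics/{n}0.png",r.grab_frame(n)[:,:,::-1]); print(n,r.camera_params(n))
print(r.observe())
E
```

```text
pics
side {'fx': 454.4884741963078, 'fy': 454.4884741963078, 'cx': 279.8539268062729, 'cy': 210.3315290461978, 'position': array([ 0.15027372, -0.91796539,  0.5445506 ]), 'attitude': array([-0.56004154,  0.79964451, -0.17014034,  0.13406864])}
top {'fx': 387.50927298673776, 'fy': 387.50927298673776, 'cx': 279.99718597457377, 'cy': 206.77389946905177, 'position': array([ 0.46837238, -0.01052944,  1.32975838]), 'attitude': array([ 0.04298702, -0.7012862 ,  0.71074032, -0.03461193])}
{'time': 0.1, 'joints': array([ 1.21788655e+00,  8.78644335e-02,  1.37205030e+00, -1.83241337e-05,
        1.68362736e+00, -1.03108915e-01]), 'dq': array([-0.00184885, -0.00158852, -0.00248798, -0.00096487, -0.00099221,
       -0.00085375]), 'joint_torque': array([ 2.54727653e-03, -3.41253591e+01, -3.03302050e+01,  7.20649632e-02,
        3.04261514e-02, -1.06333248e-04]), 'ee_pos': array([0.13581209, 0.53246505, 0.20445714]), 'tcp_rot': array([-2.11455952e-04,  1.24576895e-01,  9.92209477e-01, -9.51552933e-04]), 'ft_force': array([-0.45428183, -0.63141716, -0.00685512]), 'moment': array([-0.02691088, -0.00526309, -0.00529725]), 'gripper_force': 0.0, 'gripper_width': 0.09351230185645007}
```

View pics/side0.png

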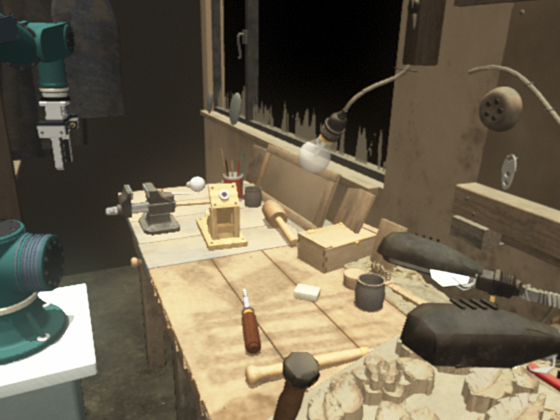

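View pics/top0.png

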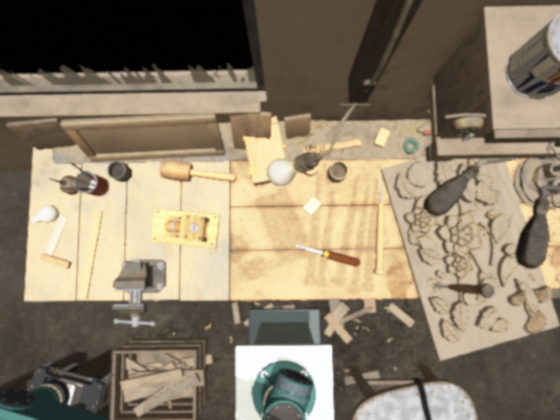

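The side view shows the tube mouth facing the camera at about (224,195), and the gauge with its handle near (250,330). In the top view the gauge runs from its tip at (297,248) to its handle end at (358,265), and the cradle is at (186,228). Next I'll enlarge both to measure them.

```bash
cat > h.py <<'E'
import numpy as np, cv2
from scipy.spatial.transform import Rotation as R
def rot(q): return R.from_quat(np.asarray(q)[[1,2,3,0]])
def ray(c,uv):
    d=np.array([(uv[0]-c['cx'])/c['fx'],(uv[1]-c['cy'])/c['fy'],1.]); return np.array(c['position']),rot(c['attitude']).apply(d/np.linalg.norm(d))
def onz(c,uv,z):
    p,d=ray(c,uv); return p+d*(z-p[2])/d[2]
def proj(c,P):
    q=rot(c['attitude']).inv().apply(np.atleast_2d(P)-c['position']); return q[:,:2]/q[:,2:]*[c['fx'],c['fy']]+[c['cx'],c['cy']]
def tri(*cu):
    A=0;b=0
    for c,uv in cu:
        p,d=ray(c,uv); M=np.eye(3)-np.outer(d,d); A=A+M; b=b+M@p
    x=np.linalg.solve(A,b); return x,[proj(c,x)[0]-uv for c,uv in cu]
E
python3 - <<'E'
import cv2,numpy as np
s=cv2.imread("pics/side0.png");t=cv2.imread("pics/top0.png")
def c(im,x,y,w,h,k): return cv2.resize(im[y:y+h,x:x+w],None,fx=k,fy=k,interpolation=cv2.INTER_CUBIC)
a=np.vstack([c(t,290,230,80,50,5),c(t,145,195,80,70,5)])
b=np.vstack([c(s,190,175,66,80,5),c(s,225,280,66,40,5)])
m=np.zeros((600,740,3),np.uint8);m[:a.shape[0],:400]=a;m[:b.shape[0],405:735]=b
cv2.imwrite("pics/m1.png",m)
E
```

```text
(no output)
```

View pics/m1.png

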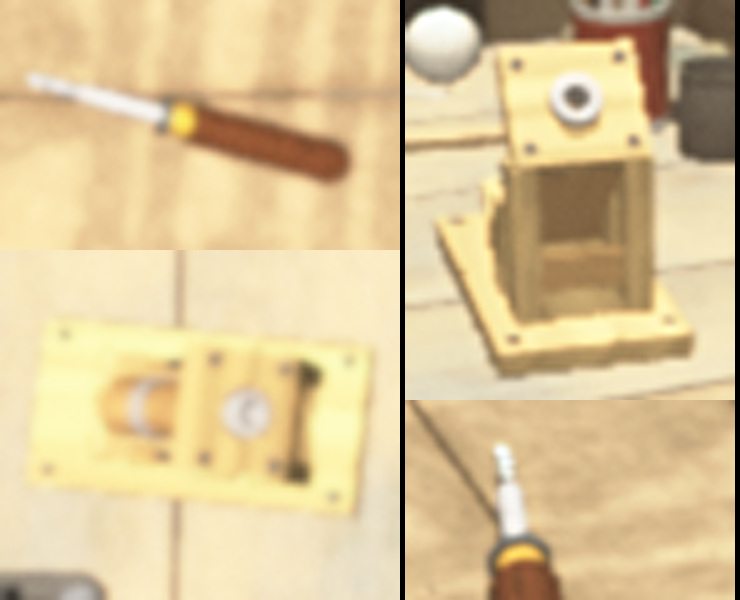

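The montage shows these features, converted to source pixels. In the top view the gauge tip is at (296,245.6), the handle end at (359.6,262.6) and the mouth at (194.2,227.4). In the side view the mouth is at (224.2,194.6). The base-board corners are also visible in the top view.

Run:
```python
from cell import r
from h import *
t=r.camera_params("top");s=r.camera_params("side")
tip=onz(t,(296,245.6),.015);end=onz(t,(359.6,262.6),.015)
print(tip,end,np.linalg.norm(tip-end)); u=(tip-end)/np.linalg.norm(tip-end); print("u",u,np.degrees(np.arctan2(u[1],u[0])),"orig",end+.064*u)
print("mouth",tri((t,(194.2,227.4)),(s,(224.2,194.6))))
C=[onz(t,(145+x/5,195+y/5),.018)for x,y in((42,70),(375,95),(355,265),(28,232))]
C=np.array(C);print(C,C.mean(0));
for i in range(4): d=C[(i+1)%4]-C[i];print(np.linalg.norm(d),np.degrees(np.arctan2(d[1],d[0])))
print(rot(r.observe()['tcp_rot']).as_matrix())
w=r.camera_params("wrist");M=rot(r.observe()['tcp_rot']).as_matrix();print("wristcam in tool",M.T@(w['position']-r.observe()['ee_pos']),M.T@rot(w['attitude']).as_matrix())
print(w['fx'],w['cx'],w['cy'])
```

```text
[ 0.4808541  -0.04818485  0.015     ] [ 0.42143083 -0.26026871  0.015     ] 0.2202514288623877
u [0.26979743 0.9629171  0.        ] 74.34778673652376 orig [ 0.43869787 -0.19864202  0.015     ]
mouth (array([0.53829843, 0.26668938, 0.14582416]), [array([-0.09148487,  0.26386216]), array([0.29961577, 0.00122969])])
[[0.61153015 0.43688225 0.018     ]
 [0.59121193 0.20874193 0.018     ]
 [0.47623002 0.22176796 0.018     ]
 [0.50129055 0.44384258 0.018     ]] [0.54506566 0.32780868 0.018     ]
0.22904331124241273 -95.08934769924781
0.11571739679690014 173.5366499881915
0.22348415290640775 83.56156164680701
0.11045911625738683 -3.6127557352245416
[[-9.68961105e-01  2.47212349e-01 -6.56700219e-04]
 [ 2.47213154e-01  9.68959384e-01 -1.83559463e-03]
 [ 1.82534181e-04 -1.94096473e-03 -9.99998100e-01]]
wristcam in tool [ 7.33893753e-02  8.77582603e-05 -1.79656964e-01] [[-8.26484308e-04 -9.67372854e-01 -2.53355637e-01]
 [ 9.99999606e-01 -8.81211083e-04  1.02526621e-04]
 [-3.22441264e-04 -2.53355452e-01  9.67373201e-01]]
369.2443700994499 282.69588715228866 212.60936752238808
```

arm_command:
  series:
    - [[0, 0, -4.57, 0.015, -0.0365, 0, 1], [0, 0, -4.57, 0.015, -0.0365, 0, 1], [0, 0, -4.57, 0.015, -0.0365, 0, 1], [0, 0, -4.57, 0.015, -0.0365, 0, 1], [0, 0, -4.57, 0.015, -0.0365, 0, 1], [0, 0, -4.57, 0.015, -0.0365, 0, 1], [0, 0, -4.57, 0.015, -0.0365, 0, 1], [0, 0, -4.57, 0.015, -0.0365, 0, 1], [0, 0, -4.57, 0.015, -0.0365, 0, 1], [0, 0, -4.57, 0.015, -0.0365, 0, 1], [0, 0, -4.57, 0.015, -0.0365, 0, 1], [0, 0, -4.57, 0.015, -0.0365, 0, 1], [0, 0, -4.57, 0.015, -0.0365, 0, 1], [0, 0, -4.57, 0.015, -0.0365, 0, 1], [0, 0, -4.57, 0.015, -0.0365, 0, 1], [0, 0, -4.57, 0.015, -0.0365, 0, 1], [0, 0, -4.57, 0.015, -0.0365, 0, 1], [0, 0, -4.57, 0.015, -0.0365, 0, 1], [0, 0, -4.57, 0.015, -0.0365, 0, 1], [0, 0, -4.57, 0.015, -0.0365, 0, 1]]

```text
time: 1.77
ee_pos: [0.436, -0.199, 0.2049]
tcp_rot: [-0.0, 0.799, 0.602, -0.0]
ft_force: [0.7, 0.8, 0.1]
gripper_width: 0.094
gripper_force: 0.0
```

arm_command:
  series:
    - [[0, 0, 0, 0, 0, -0.025, 1], [0, 0, 0, 0, 0, -0.025, 1], [0, 0, 0, 0, 0, -0.025, 1], [0, 0, 0, 0, 0, 0, 1], [0, 0, 0, 0, 0, 0, 1]]

```text
time: 2.18
ee_pos: [0.4348, -0.1964, 0.1289]
tcp_rot: [-0.002, 0.797, 0.604, -0.001]
ft_force: [-0.1, 0.3, 0.8]
gripper_width: 0.094
gripper_force: 0.0
```

Run:
```python
from cell import r
from h import *
o=r.observe();w=r.camera_params("wrist");im=r.grab_frame("wrist")[:,:,::-1]
cv2.imwrite("pics/w1.png",im)
M=rot(o['tcp_rot']).as_matrix();print(o['time'],o['joints'],o['ee_pos'],M)
u=np.array([.27,.963,0]);O=np.array([.4387,-.1986,.015])
for x in(-.064,0,.046,.066,.16):print(x,proj(w,O+x*u))
```

```text
2.1833 [-5.43198296e-01 -4.43100851e-02  1.65714465e+00  3.16653143e-05
  1.53311311e+00 -2.68886972e-01] [ 0.4347857  -0.19638747  0.12891206] [[ 0.27088749  0.96260386 -0.00371179]
 [ 0.96261028 -0.27088052  0.00227809]
 [ 0.00118745 -0.00419011 -0.99999052]]
-0.064 [[288.46473432 282.06937913]]
0 [[288.62787264 210.20319277]]
0.046 [[288.75623402 153.65704953]]
0.066 [[288.81527043 127.65015175]]
0.16 [[289.12294191  -7.88621672]]
```

View pics/w1.png

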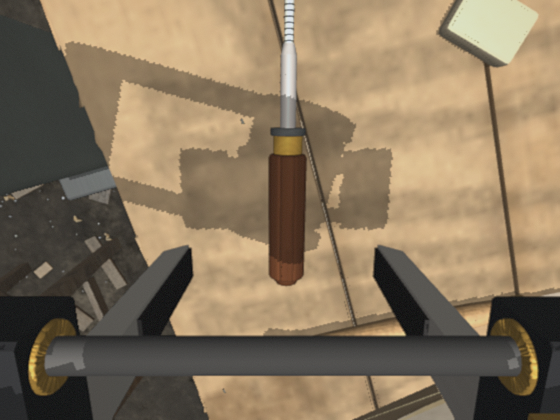

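The wrist view confirms the estimate. The collar front is at (288.5,128) and the front edge of the handle at y≈153.5, within 1 px of prediction. The handle is centred at u≈287. Now I'll descend and grip.

arm_command:
  series:
    - [[0, 0, 0, 0.003, -0.002, -0.03, 1], [0, 0, 0, 0, 0, -0.03, 1], [0, 0, 0, 0, 0, -0.03, 1], [0, 0, 0, 0, 0, -0.02, 1], [0, 0, 0, 0, 0, -0.01, 1], [0, 0, 0, 0, 0, -0.005, 1], [0, 0, 0, 0, 0, 0, 1], [0, 0, 0, 0, 0, 0, 0], [0, 0, 0, 0, 0, 0, 0], [0, 0, 0, 0, 0, 0, 0], [0, 0, 0, 0, 0, 0, 0], [0, 0, 0, 0, 0, 0, 0], [0, 0, 0, 0, 0, 0, 0], [0, 0, 0, 0, 0, 0, 0], [0, 0, 0, 0, 0, 0, 0], [0, 0, 0, 0, 0, 0, 0]]
  force: 45

```text
time: 3.57
ee_pos: [0.4389, -0.199, 0.0054]
tcp_rot: [-0.0, 0.797, 0.604, -0.0]
ft_force: [-1.3, -0.4, -0.1]
gripper_width: 0.0378
gripper_force: 0.0
```

arm_command:
  series:
    - [[0, 0, 0, 0, 0, 0, 0], [0, 0, 0, 0, 0, 0, 0], [0, 0, 0, 0, 0, 0, 0], [0, 0, 0, 0, 0, 0, 0], [0, 0, 0, 0, 0, 0, 0], [0, 0, 0, 0, 0, 0, 0]]

```text
time: 4.07
ee_pos: [0.4388, -0.1991, 0.0054]
tcp_rot: [-0.0, 0.797, 0.604, -0.0]
ft_force: [-0.7, -0.3, -1.0]
gripper_width: 0.0292
gripper_force: 44.9
```

arm_command:
  series:
    - [[0, 0, 0, 0, 0, 0.01, 0], [0, 0, 0, 0, 0, 0.03, 0], [0, 0, 0, 0, 0, 0.03, 0], [0, 0, 0, 0, 0, 0.03, 0], [0, 0, 0, 0, 0, 0.03, 0], [0, 0, 0, 0, 0, 0.03, 0], [0, 0, 0, 0, 0, 0.03, 0], [0, 0, 0, 0, 0, 0.03, 0], [0, 0, 1, 0, 0.03, 0, 0], [0, 0, 1, 0, 0.03, 0, 0], [0, 0, 1, 0, 0.03, 0, 0], [0, 0, 1, 0, 0.03, 0, 0], [0, 0, 1, 0, 0.03, 0, 0], [0, 0, 1, 0, 0.03, 0, 0], [0, 0, 1, 0, 0.03, 0, 0], [0, 0, 1, 0, 0.03, 0, 0], [0, 0, 1, 0, 0.03, 0, 0], [0, 0, 1.2, 0, 0.03, 0, 0]]

```text
time: 5.57
ee_pos: [0.4385, 0.1025, 0.226]
tcp_rot: [0.0, 0.74, 0.673, 0.0]
ft_force: [0.7, -0.2, -2.2]
gripper_width: 0.0292
gripper_force: 44.9
```

arm_command:
  series:
    - [[-6.636, 0.639, 0, 0.012, 0, 0.008, 0], [-6.636, 0.639, 0, 0.014, 0, 0.008, 0], [-6.636, 0.639, 0, 0.014, 0, 0.008, 0], [-6.636, 0.639, 0, 0.014, 0, 0.008, 0], [-6.636, 0.639, 0, 0.014, 0, 0.008, 0], [-6.636, 0.639, 0, 0.014, 0, 0.008, 0], [0, 0, 0, 0, 0, 0, 0], [0, 0, 0, 0, 0, 0, 0], [0, 0, 0, 0, 0, 0, 0]]

```text
time: 6.32
ee_pos: [0.5207, 0.1011, 0.2736]
tcp_rot: [0.229, 0.696, 0.632, -0.253]
ft_force: [0.3, -0.9, -1.4]
gripper_width: 0.0295
gripper_force: 44.9
```

Run:
```python
from cell import r
from h import *
o=r.observe();w=r.camera_params("wrist")
M=rot(o['tcp_rot']).as_matrix();print(o['time'],o['joints'],o['ee_pos'],M,o['gripper_force'])
im=r.grab_frame("wrist")[:,:,::-1];s=r.grab_frame("side")[:,:,::-1];t=r.grab_frame("top")[:,:,::-1]
for n,i in zip("wst",(im,s,t)):cv2.imwrite(f"pics/{n}2.png",i)
m=np.zeros((600,800,3),np.uint8)
m[:420,:560]=im
print(proj(r.camera_params("side"),[[.538,.267,.15]]),proj(w,[[.5385,.267,.149]]))
c=cv2.resize(s[140:230,190:270],None,fx=3,fy=3,interpolation=2);m[:270,560:800]=c
c=cv2.resize(t[195:255,160:260],None,fx=3,fy=3,interpolation=2);m[420:600,:300]=c
cv2.imwrite("pics/m2.png",m)
```

```text
6.3167 [ 0.45015776  0.27434189  1.18061015 -0.64837128  2.00417682  0.36246846] [0.52069035 0.10105441 0.27359157] [[ 7.37667661e-02  9.95357355e-01 -6.18239470e-02]
 [ 7.63515946e-01 -9.62482552e-02 -6.38576286e-01]
 [-6.41562050e-01 -9.78619219e-05 -7.67071135e-01]] 44.91971433162689
[[224.33989758 193.18721341]] [[ 287.80883481 -283.94056057]]
```

View pics/m2.png

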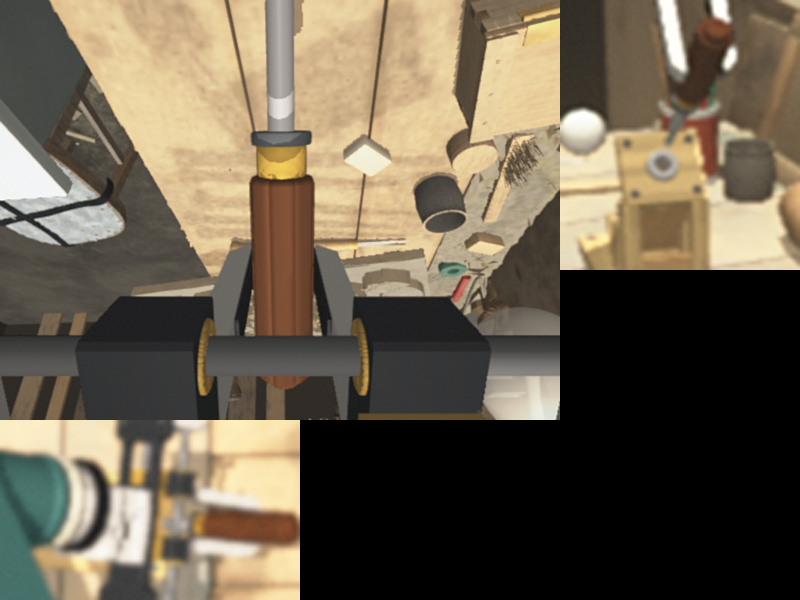

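The wrist view shows the gauge held straight, with the collar front at (281,131) and the rear of the handle near (283,388). In the side crop the tip is at about side pixel (226,187) and the mouth at (224,194.3). I'll compare these with the predictions and refine the gauge-in-hand and mouth estimates.

Run:
```python
from cell import r
from h import *
o=r.observe();w=r.camera_params("wrist");s=r.camera_params("side")
M=rot(o['tcp_rot']).as_matrix();T=o['ee_pos']
for x in(-.064,.046,.060,.066,.1):
  print(x,proj(w,T+M@[x,0,-.0096])[0],proj(s,T+M@[x,0,-.0096])[0])
for x in (.15,.158,.164):print(x,proj(s,T+M@[x,0,-.0096])[0],T+M@[x,0,-.0096])
# wrist: width of collar / edges
im=cv2.imread("pics/w2.png"); 
for v in(20,60,100,136,200,250): print(v,im[v,240:325].sum(1).tolist()) if v in(60,136) else 0
si=cv2.imread("pics/s2.png")
m=np.hstack([cv2.resize(si[165:225,200:250],None,fx=10,fy=10,interpolation=2)])
cv2.imwrite("pics/m3.png",m)
```

```text
-0.064 [283.40354025 378.83705678] [242.90340492 148.16089079]
0.046 [283.19883035 176.3760707 ] [234.41390426 168.84532709]
0.06 [283.16792267 145.80794489] [233.43670357 171.22624986]
0.066 [283.1542749  132.31010021] [233.02433037 172.23098588]
0.1 [283.07199278  50.93192094] [230.75744796 177.75418292]
0.15 [227.62565726 185.38470535] [0.53265681 0.22074635 0.18668066]
0.158 [227.14540098 186.55483665] [0.53327199 0.2268576  0.18155482]
0.164 [226.78880752 187.42366686] [0.53373338 0.23144103 0.17771044]
60 [321, 504, 569, 576, 578, 579, 578, 577, 572, 570, 571, 572, 581, 586, 587, 591, 589, 594, 596, 594, 597, 596, 592, 597, 606, 591, 437, 336, 358, 385, 410, 429, 436, 448, 463, 475, 489, 503, 518, 531, 530, 514, 501, 498, 487, 481, 469, 462, 449, 435, 414, 397, 365, 374, 473, 514, 507, 505, 506, 505, 512, 512, 520, 526, 532, 537, 535, 536, 533, 531, 526, 528, 522, 519, 517, 521, 524, 533, 538, 539, 550, 555, 568, 565, 566]
136 [521, 517, 520, 522, 518, 512, 503, 496, 499, 479, 371, 231, 167, 173, 184, 195, 205, 232, 274, 287, 297, 292, 293, 300, 305, 310, 314, 322, 322, 329, 335, 338, 344, 344, 344, 344, 349, 348, 351, 351, 350, 350, 353, 354, 357, 359, 359, 355, 356, 360, 352, 350, 342, 342, 335, 326, 313, 277, 247, 236, 237, 237, 235, 228, 225, 220, 216, 202, 197, 191, 185, 302, 487, 540, 536, 532, 528, 528, 524, 521, 523, 533, 538, 538, 544]
```

View pics/m3.png

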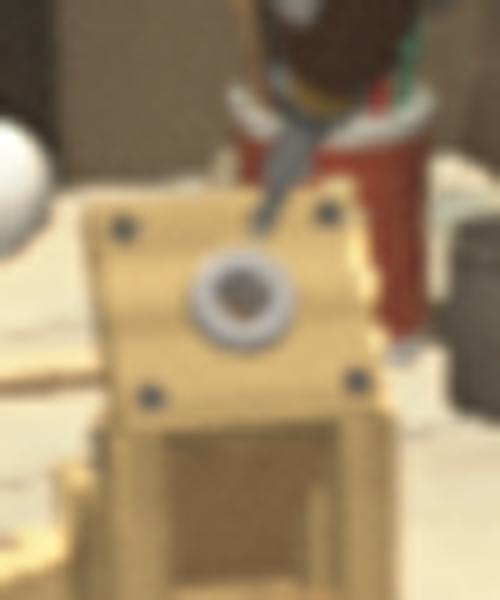

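Corrected for crop-pixel centring, the side crop puts the tip at (225.35,187.55) and the mouth centre at (223.85,194.55). The wrist view shows the gauge axis skewed about -0.9° in the tool plane, with its tip at tool y≈-2.4 mm. I'll work out the correction from that.

```bash
cat >> h.py <<'E'
def gp(o,x,y0=-.001,sl=-.015,z=-.0096):
    return o['ee_pos']+rot(o['tcp_rot']).apply([x,y0+sl*(x-.066),z])
E
python3 - <<'E'
from cell import r
from h import *
from scipy.optimize import least_squares
o=r.observe();t=r.camera_params("top");s=r.camera_params("side")
for x in(.158,.161,.164):
  p=gp(o,x);print(x,p,proj(s,p)[0])
print("top@.15",onz(t,(193.8,227),.15),"side@.15",onz(s,(223.85,194.55),.15))
f=lambda p:np.r_[(proj(t,[*p,.15])-[193.8,227]).ravel(),(proj(s,[*p,.15])-[223.85,194.55]).ravel()]
q=least_squares(f,[.54,.267]);print(q.x,q.fun)
gz=np.array([-.0734,-.7625,.643]);m=np.array([*q.x,.15])
for x in(.158,.164):
  d=gp(o,x)-m; print("axial",d@gz,"perp",d-gz*(d@gz))
# image-based jacobian: px per mm for x, perp-up, axial
for n,v in(("x",[1,0,0]),("up",[.06,.64,.766]),("ax",gz)): print(n,(proj(s,m+.001*np.array(v))-proj(s,m))[0])
E
```

```text
0.158 [0.53090335 0.2270897  0.18154727] [226.2971077  186.62143586]
0.161 [0.53108926 0.2293858  0.17962493] [226.10412459 187.05816632]
0.164 [0.53127516 0.23168191 0.1777026 ] [225.91196392 187.49303555]
top@.15 [0.54009271 0.26668008 0.15      ] side@.15 [0.5326779  0.25537883 0.15      ]
[0.53788686 0.26603616] [ 0.20187738  0.71928811  0.55960163 -1.26300896]
axial 0.05049416098557024 perp [-0.00327725 -0.00044467 -0.00092048]
axial 0.044493189061137216 perp [-0.0033459  -0.0004282  -0.00090652]
x [ 0.33491843 -0.03741436]
up [-0.05599808 -0.3218412 ]
ax [ 0.05672763 -0.13675905]
```

arm_command:
  series:
    - [[-0.05, -0.55, -0.66, 0.001, 0, 0, 0], [0, 0, 0, 0.0005, 0.0061, -0.0051, 0], [0, 0, 0, 0.001, 0.0099, -0.0084, 0], [0, 0, 0, 0.001, 0.0099, -0.0084, 0], [0, 0, 0, 0, 0, 0, 0], [0, 0, 0, 0, 0, 0, 0], [0, 0, 0, 0, 0, 0, 0]]

```text
time: 7.05
ee_pos: [0.5244, 0.1271, 0.2512]
tcp_rot: [0.232, 0.7, 0.627, -0.252]
ft_force: [0.1, -0.3, -1.4]
gripper_width: 0.0298
gripper_force: 44.9
```

Run:
```python
from cell import r
from h import *
o=r.observe();s=r.camera_params("side");m=np.array([.5379,.266,.15]);gz=np.array([-.0734,-.7625,.643])
for x in(.158,.164):
  p=gp(o,x);d=p-m;print(o['time'],p,proj(s,p)[0],"ax",d@gz,"perp",d-gz*(d@gz))
si=np.mean([r.grab_frame("side").astype(float)for _ in range(4)],0)[:,:,::-1].astype(np.uint8);cv2.imwrite("pics/s4.png",si)
cv2.imwrite("pics/m4.png",cv2.resize(si[170:215,205:245],None,fx=13,fy=13,interpolation=2))
```

```text
7.05 [0.53652022 0.25362595 0.15681522] [225.30594353 192.27945213] ax 0.01391867268872522 perp [-0.00035815 -0.00176106 -0.00213449]
7.05 [0.5369566  0.25819818 0.15295356] [224.95893893 193.11040946] ax 0.007917272363399279 perp [-0.00036227 -0.0017649  -0.00213725]
```

View pics/m4.png

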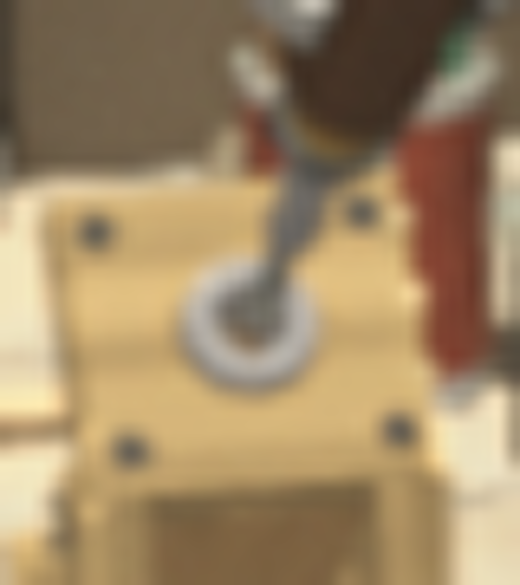

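The averaged side crop shows the tip over the dark hole at about (258,315), with the mouth centre at (251,323). It looks about 2–2.5 mm low across the bore, which agrees with the model. I'll raise it across the bore and feed the spindle in slowly.

arm_command:
  series:
    - [[0, 0, 0, 0.0002, 0.0016, 0.0019, 0], [0, 0, 0, 0, 0, 0, 0], [0, 0, 0, 0.0004, 0.0046, -0.0039, 0], [0, 0, 0, 0.0004, 0.0046, -0.0039, 0], [0, 0, 0, 0.0004, 0.0046, -0.0039, 0], [0, 0, 0, 0.0003, 0.003, -0.0026, 0], [0, 0, 0, 0, 0, 0, 0], [0, 0, 0, 0, 0, 0, 0]]

```text
time: 7.92
ee_pos: [0.5261, 0.1455, 0.2386]
tcp_rot: [0.232, 0.7, 0.627, -0.252]
ft_force: [-0.3, -0.4, -1.2]
gripper_width: 0.0294
gripper_force: 44.9
```

Run:
```python
from cell import r
from h import *
o=r.observe();w=r.camera_params("wrist");m=np.array([.5379,.266,.15]);gz=np.array([-.0734,-.7625,.643])
for x in(.126,.161):
  p=gp(o,x);d=p-m;print(o['time'],p,"ax",d@gz,"perp",d-gz*(d@gz),proj(w,p))
print(o['ft_force'],o['moment'],proj(w,m))
si=np.mean([r.grab_frame("side").astype(float)for _ in range(4)],0)[:,:,::-1].astype(np.uint8)
wi=r.grab_frame("wrist")[:,:,::-1]
a=cv2.resize(si[165:215,205:250],None,fx=8,fy=8,interpolation=2)
b=cv2.resize(wi[:160,200:360],None,fx=2.5,fy=2.5,interpolation=2)
cv2.imwrite("pics/m5.png",np.hstack([a,b]))
```

```text
7.9167 [0.53580975 0.24764546 0.16490235] ax 0.023730971202386607 perp [-0.0003484  -0.00025967 -0.00035667] [[278.30298344 -17.52018293]]
7.9167 [0.53835086 0.27432086 0.14238033] ax -0.011277198135833916 perp [-0.00037688 -0.000278   -0.00036843] [[ 276.54081362 -119.62175224]]
[-0.28351492 -0.35441946 -1.16522281] [0.39033972 0.01792761 0.00599539] [[277.98109202 -86.03413607]]
```

View pics/m5.png

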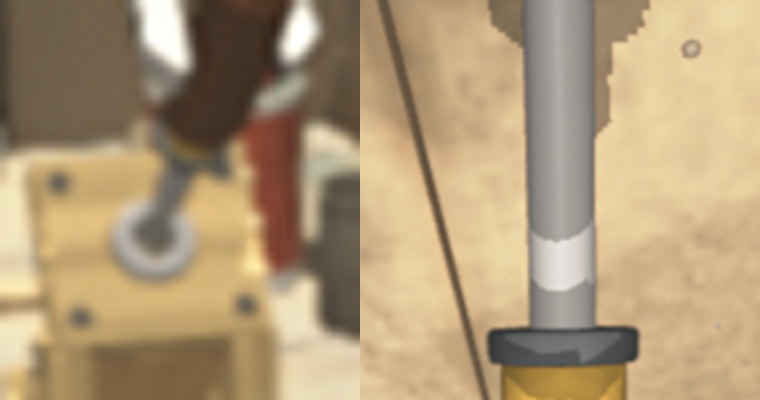

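The side crop shows the spindle inside the mouth ring, and there is no contact force. I'll keep feeding in and watch the force.

arm_command:
  series:
    - [[0, 0, 0, 0.0004, 0.0038, -0.0032, 0], [0, 0, 0, 0.0004, 0.0038, -0.0032, 0], [0, 0, 0, 0.0004, 0.0038, -0.0032, 0], [0, 0, 0, 0.0004, 0.0038, -0.0032, 0], [0, 0, 0, 0, 0, 0, 0]]

```text
time: 8.58
ee_pos: [0.5275, 0.1612, 0.225]
tcp_rot: [0.232, 0.7, 0.627, -0.252]
ft_force: [-0.2, 0.6, -2.1]
gripper_width: 0.0296
gripper_force: 44.9
```

arm_command:
  series:
    - [[0, 0, 0, 0.0002, 0.0023, -0.0019, 0], [0, 0, 0, 0.0002, 0.0023, -0.0019, 0], [0, 0, 0, 0.0002, 0.0023, -0.0019, 0], [0, 0, 0, 0, 0, 0, 0]]

```text
time: 8.92
ee_pos: [0.5283, 0.1677, 0.2201]
tcp_rot: [0.232, 0.7, 0.627, -0.252]
ft_force: [-0.5, -0.2, -2.2]
gripper_width: 0.0288
gripper_force: 44.9
```

arm_command:
  series:
    - [[0, 0, 0, 0.0002, 0.0023, -0.0019, 0], [0, 0, 0, 0.0002, 0.0023, -0.0019, 0], [0, 0, 0, 0.0002, 0.0023, -0.0019, 0], [0, 0, 0, 0, 0, 0, 0]]

```text
time: 9.25
ee_pos: [0.5289, 0.1746, 0.2144]
tcp_rot: [0.232, 0.7, 0.627, -0.252]
ft_force: [-0.7, 0.4, -2.2]
gripper_width: 0.0299
gripper_force: 44.9
```

```bash
cat > st.py <<'E'
from cell import r
from h import *
o=r.observe();w=r.camera_params("wrist");m=np.array([.5379,.266,.15]);gz=np.array([-.0734,-.7625,.643])
for x in(.066,.126,.161):
  p=gp(o,x);d=p-m;print("ax",d@gz,"perp",d-gz*(d@gz),proj(w,p))
M=rot(o['tcp_rot']).as_matrix()
print(o['time'],"F tool",M.T@o['ft_force'],"Mom tool",M.T@o['moment'],proj(w,m))
E
python3 st.py
```

```text
ax 0.04571348403657418 perp [-2.96815461e-04 -6.34074279e-05 -1.26336096e-04] [[280.90679418 132.30920053]]
ax -0.014300538688440154 perp [-3.35047876e-04 -7.26539721e-05 -1.19002883e-04] [[278.33461357 -17.51927583]]
ax -0.049308718611365154 perp [-3.57350118e-04 -7.80477896e-05 -1.14725176e-04] [[ 276.58178498 -119.6208296 ]]
9.25 F tool [ 1.68136892 -0.79855686  1.48896619] Mom tool [ 0.0967239   0.37186747 -0.02612341] [[279.74791896  20.73267479]]
```

arm_command:
  series:
    - [[0, 0, 0, 0.0003, 0.003, -0.0026, 0], [0, 0, 0, 0.0003, 0.003, -0.0026, 0], [0, 0, 0, 0.0003, 0.003, -0.0026, 0], [0, 0, 0, 0.0003, 0.003, -0.0026, 0], [0, 0, 0, 0, 0, 0, 0]]

```text
time: 9.67
ee_pos: [0.53, 0.1868, 0.2036]
tcp_rot: [0.232, 0.7, 0.627, -0.252]
ft_force: [0.5, 0.1, -2.1]
gripper_width: 0.0297
gripper_force: 44.9
```

arm_command:
  series:
    - [[0, 0, 0, 0.0003, 0.003, -0.0026, 0], [0, 0, 0, 0.0003, 0.003, -0.0026, 0], [0, 0, 0, 0.0003, 0.003, -0.0026, 0], [0, 0, 0, 0, 0, 0, 0]]

```text
time: 10.0
ee_pos: [0.5309, 0.1958, 0.1959]
tcp_rot: [0.232, 0.7, 0.627, -0.252]
ft_force: [-0.5, 0.8, -2.4]
gripper_width: 0.0295
gripper_force: 44.9
```

```bash
python3 st.py
python3 - <<'E'
from cell import r
import cv2
cv2.imwrite("pics/w6.png",cv2.resize(r.grab_frame("wrist")[:230,160:400,::-1],None,fx=2.5,fy=2.5,interpolation=2))
E
```

```text
ax 0.01756431614189256 perp [-0.00033344 -0.00038165 -0.00049728] [[280.91565079 132.30367336]]
ax -0.04244968972049737 perp [-0.0003927  -0.00039134 -0.00049287] [[278.34387905 -17.54848829]]
ax -0.07745785980689145 perp [-0.00042727 -0.00039699 -0.0004903 ] [[ 276.59120783 -119.67324769]]
10.0 F tool [ 2.07367477 -0.63033039  1.36645677] Mom tool [ 0.04799485  0.45482902 -0.06167402] [[280.91804365  91.23719902]]
```

View pics/w6.png

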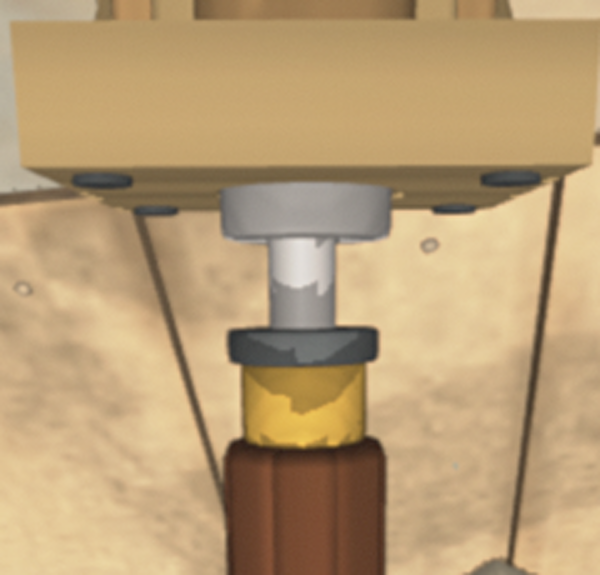

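The wrist crop shows the rod entering the tube. The rod centre is at u≈302 and the tube centre at 306, a lateral offset of about 0.7 mm. The head board is parallel to the collar, and about 17 mm remains.

arm_command:
  series:
    - [[0, 0, 0, 0.0008, 0.003, -0.0026, 0], [0, 0, 0, 0.0003, 0.003, -0.0026, 0], [0, 0, 0, 0.0003, 0.003, -0.0026, 0], [0, 0, 0, 0.0002, 0.0015, -0.0013, 0], [0, 0, 0, 0, 0, 0, 0], [0, 0, 0, 0, 0, 0, 0]]

```text
time: 10.55
ee_pos: [0.5328, 0.206, 0.1874]
tcp_rot: [0.232, 0.7, 0.627, -0.251]
ft_force: [0.1, -0.6, -1.5]
gripper_width: 0.0298
gripper_force: 44.9
```

arm_command:
  series:
    - [[0, 0, 0, 0.0001, 0.0008, -0.0006, 0], [0, 0, 0, 0.0001, 0.0008, -0.0006, 0], [0, 0, 0, 0, 0, 0, 0], [0, 0, 0, 0, 0, 0, 0]]

```text
time: 10.88
ee_pos: [0.5329, 0.2072, 0.1866]
tcp_rot: [0.232, 0.7, 0.626, -0.251]
ft_force: [-0.5, -0.8, 0.8]
gripper_width: 0.0291
gripper_force: 44.9
```

```bash
python3 st.py
```

```text
ax 0.0027327144533913234 perp [ 0.00062454 -0.00022486 -0.00019639] [[280.87737837 132.2505368 ]]
ax -0.0572813119426586 perp [ 0.00065409 -0.00023918 -0.00018734] [[278.29459586 -17.581901  ]]
ax -0.09228949400702108 perp [ 0.00067133 -0.00024754 -0.00018206] [[ 276.53452607 -119.6871102 ]]
10.8833 F tool [-1.15198093 -0.41498397 -0.10455933] Mom tool [ 0.06854161 -0.02632886 -0.10127327] [[279.32842791 126.06204385]]
```

arm_command:
  series:
    - [[0, 0, 0, 0.0001, 0.0008, -0.0006, 0], [0, 0, 0, 0.0001, 0.0008, -0.0006, 0], [0, 0, 0, 0, 0, 0, 0], [0, 0, 0, 0, 0, 0, 0]]

```text
time: 11.22
ee_pos: [0.5328, 0.2074, 0.1867]
tcp_rot: [0.233, 0.701, 0.625, -0.253]
ft_force: [-1.1, -6.1, 2.8]
gripper_width: 0.0295
gripper_force: 44.9
```

arm_command:
  series:
    - [[0, 0, 0, 0.0001, 0.0008, -0.0006, 0], [0, 0, 0, 0, 0, 0, 0], [0, 0, 0, 0, 0, 0, 0]]

```text
time: 11.47
ee_pos: [0.5328, 0.2074, 0.1867]
tcp_rot: [0.233, 0.701, 0.624, -0.253]
ft_force: [-1.4, -8.1, 4.2]
gripper_width: 0.0294
gripper_force: 44.9
```

```bash
python3 st.py
```

```text
ax 0.0026135983571627785 perp [ 0.00071885 -0.00032739 -0.00030717] [[280.89444126 132.27791116]]
ax -0.05739929190048303 perp [ 0.0009247  -0.00054804 -0.00052266] [[278.31653562 -17.54367816]]
ax -0.09240681121744311 perp [ 0.00104478 -0.00067675 -0.00064836] [[ 276.55978347 -119.64182934]]
11.4667 F tool [-8.98352991 -0.41734115  2.06572349] Mom tool [ 0.26281299 -1.47324704 -0.0645998 ] [[279.09605898 126.38646128]]
```

arm_command:
  series:
    - [[0, 0, 0, 0.0001, 0.0008, -0.0006, 0], [0, 0, 0, 0, 0.0004, -0.0003, 0], [0, 0, 0, 0, 0, 0, 0], [0, 0, 0, 0, 0, 0, 0], [0, 0, 0, 0, 0, 0, 0], [0, 0, 0, 0, 0, 0, 0]]

```text
time: 11.97
ee_pos: [0.5327, 0.2075, 0.1868]
tcp_rot: [0.234, 0.701, 0.624, -0.254]
ft_force: [-2.5, -11.2, 5.1]
gripper_width: 0.0295
gripper_force: 44.9
```

```bash
python3 st.py
python3 - <<'E'
from cell import r
import cv2, numpy as np
w=cv2.resize(r.grab_frame("wrist")[60:230,190:370,::-1],None,fx=2.8,fy=2.8,interpolation=2)
s=cv2.resize(r.grab_frame("side")[160:215,205:245,::-1],None,fx=7,fy=7,interpolation=2)
m=np.zeros((476,w.shape[1]+s.shape[1],3),np.uint8);m[:w.shape[0],:w.shape[1]]=w;m[:s.shape[0],w.shape[1]:]=s
cv2.imwrite("pics/m7.png",m)
E
```

```text
ax 0.00257585014571482 perp [ 0.00076925 -0.00033222 -0.00030712] [[280.89225389 132.29543747]]
ax -0.05743577124996702 perp [ 0.00106562 -0.00064879 -0.00062603] [[278.31463847 -17.5790235 ]]
ax -0.09244255039744813 perp [ 0.00123849 -0.00083345 -0.00081206] [[ 276.55794377 -119.72136349]]
11.9667 F tool [-11.9910891   -1.12289725   3.47193792] Mom tool [ 0.26398477 -2.11044486 -0.12015676] [[278.97197333 126.49681822]]
```

View pics/m7.png

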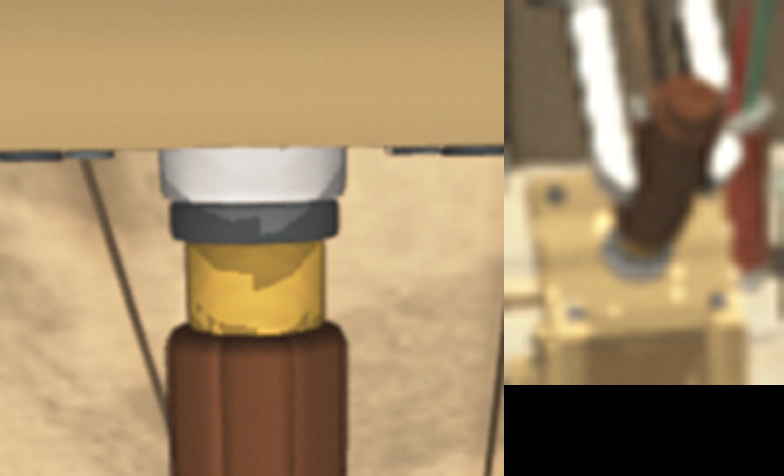

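Seated: the collar at v≈202 lies flush and parallel on the rim, and the push is steady at about 12 N with no further motion. I'll now draw it straight out.

arm_command:
  series:
    - [[0, 0, 0, -0.0003, -0.003, 0.0026, 0], [0, 0, 0, -0.0003, -0.003, 0.0026, 0], [0, 0, 0, -0.0004, -0.0046, 0.0039, 0], [0, 0, 0, -0.0006, -0.0061, 0.0051, 0], [0, 0, 0, -0.0006, -0.0061, 0.0051, 0], [0, 0, 0, -0.0006, -0.0061, 0.0051, 0], [0, 0, 0, -0.0006, -0.0061, 0.0051, 0], [0, 0, 0, 0, 0, 0, 0]]

```text
time: 12.73
ee_pos: [0.5302, 0.1749, 0.2152]
tcp_rot: [0.232, 0.701, 0.626, -0.25]
ft_force: [0.2, 1.0, -2.2]
gripper_width: 0.0294
gripper_force: 44.9
```

arm_command:
  series:
    - [[0, 0, 0, -0.0007, -0.0076, 0.0064, 0], [0, 0, 0, -0.0007, -0.0076, 0.0064, 0], [0, 0, 0, -0.0007, -0.0076, 0.0064, 0], [0, 0, 0, -0.0007, -0.0076, 0.0064, 0], [0, 0, 0, -0.0007, -0.0076, 0.0064, 0], [0, 0, 0, -0.0007, -0.0076, 0.0064, 0], [0, 0, 0, -0.0007, -0.0076, 0.0064, 0], [0, 0, 0, -0.0007, -0.0076, 0.0064, 0], [0, 0, 0, -0.0007, -0.0076, 0.0064, 0], [0, 0, 0, -0.0007, -0.0076, 0.0064, 0], [0, 0, 0, 0, 0, 0, 0], [0, 0, 0, 0, 0, 0, 0], [0, 0, 0, 0, 0, 0, 0]]

```text
time: 13.82
ee_pos: [0.5228, 0.1001, 0.277]
tcp_rot: [0.232, 0.7, 0.627, -0.251]
ft_force: [-0.1, -0.2, -1.6]
gripper_width: 0.0294
gripper_force: 44.9
```

```bash
python3 st.py; python3 -c "
from cell import r
print(r.observe()['joints'])"
```

```text
ax 0.14326334036867663 perp [ 0.00082078 -0.0002083  -0.00020742] [[280.88056949 132.26614542]]
ax 0.0832493145247495 perp [ 0.00080508 -0.00020036 -0.00017714] [[278.2953175  -17.59702415]]
ax 0.04824113278245864 perp [ 0.00079592 -0.00019573 -0.00015947] [[ 276.53344339 -119.73021679]]
13.8167 F tool [ 0.80654815 -0.06171123  1.35821708] Mom tool [ 0.05760037  0.38490585 -0.04665588] [[ 271.43692917 -283.63753942]]
[ 0.44780524  0.27715819  1.17105361 -0.65225241  2.00850732  0.36978598]
```

arm_command:
  series:
    - [[0, 0, 0, -0.01, -0.01, 0.003, 0], [0, 0, 0, -0.012, -0.015, 0.005, 0], [6.636, -0.639, 0, -0.012, -0.015, 0.005, 0], [6.636, -0.639, 0, -0.012, -0.015, 0.005, 0], [6.636, -0.639, 0, -0.012, -0.015, 0.005, 0], [6.636, -0.639, 0, -0.012, -0.015, 0, 0], [6.636, -0.639, 0, 0, 0, 0, 0], [6.636, -0.639, 0, 0, 0, 0, 0], [0, 0, 0, 0, 0, 0, 0], [0, 0, 0, 0, 0, 0, 0], [0, 0, 0, 0, 0, 0, 0], [0, 0, 0, 0, 0, 0, 0], [0, 0, 0, 0, 0, 0, 0], [0, 0, 0, 0, 0, 0, 0]]

```text
time: 14.98
ee_pos: [0.4529, 0.0164, 0.2997]
tcp_rot: [-0.0, 0.744, 0.668, -0.001]
ft_force: [0.3, -0.3, -2.3]
gripper_width: 0.0296
gripper_force: 44.9
```

Run:
```python
from cell import r
from h import *
o=r.observe();print(rot(o['tcp_rot']).as_matrix()[:,0],gp(o,0),gp(o,.146),o['dq'])
s=r.grab_frame("side")[:,:,::-1];w=r.grab_frame("wrist")[:,:,::-1]
c=proj(r.camera_params("side"),gp(o,.05))[0].astype(int);print(c)
a=cv2.resize(s[c[1]-40:c[1]+40,c[0]-40:c[0]+40],None,fx=5,fy=5,interpolation=2)
b=w[:400,100:500]
cv2.imwrite("pics/m8.png",np.hstack([a,b]))
```

```text
[ 1.07789588e-01  9.94173524e-01 -6.39188828e-04] [0.45293394 0.0163935  0.30932718] [0.46649398 0.1617789  0.30923661] [-9.00745962e-03 -4.84595334e-03 -2.73981886e-03  3.10060499e-03
  5.29493222e-05 -1.10189703e-03]
[217 155]
```

View pics/m8.png

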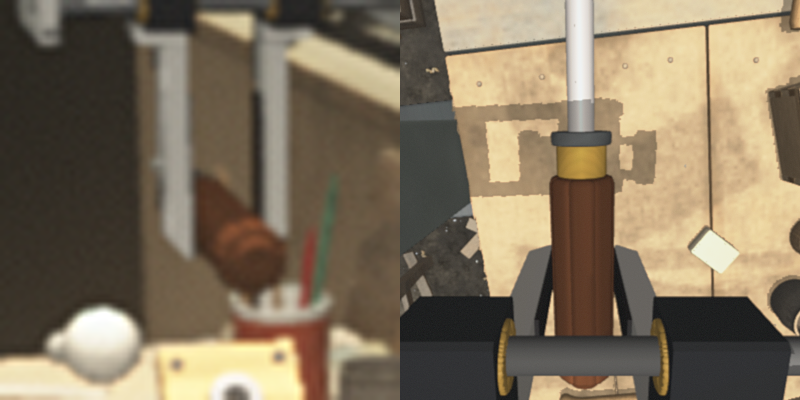

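The gauge sits unchanged in the hand: collar at wrist pixel (281,131), handle rear at v≈388. It is level at about 0.31 m and clear of the cradle.

arm_command:
  series:
    - [[0, 0, 0, 0, 0, 0, 0], [0, 0, 0, 0, 0, 0, 0], [0, 0, 0, 0, 0, 0, 0], [0, 0, 0, 0, 0, 0, 0], [0, 0, 0, 0, 0, 0, 0], [0, 0, 0, 0, 0, 0, 0]]

```text
time: 15.58
ee_pos: [0.4529, 0.0148, 0.3003]
tcp_rot: [0.0, 0.745, 0.667, 0.0]
ft_force: [0.1, -0.4, -1.8]
gripper_width: 0.0297
gripper_force: 44.9
```

```bash
python3 -c "
from cell import r
print(r.job_done())"
```

```text
the job is handed in; nothing more can be done
None
```

I seated the gauge collar on the tube rim, drew the gauge straight out, and handed the job in with it held level and still about 0.31 m above the bench; the spindle reading itself couldn't be seen in the pictures, and no verdict came back.

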